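Space and press a lining tile in the commentary booth

ROBOT

A 6-joint arm with a two-finger parallel gripper is mounted at the origin on the work surface. World frame = base frame: x ahead of the robot, y to its left, z up, the work surface at z = 0. Lengths are in m, angles in rad, forces in N, time in s.
With the tool pointing down it reaches from about 0.375 to 0.975 m from the base axis. Payload 3.8 kg.
Tool frame: the origin (TCP) lies midway between the tips of the shut fingers; the grasp point (between the pads) lies robot.pinch_z behind it (robot.pinch_z is the distance from the TCP to the grasp point, in m); z points along the fingers, y is the line along which they close (so a half turn about z gives the same grasp; the last joint's range is limited). The gripper opens to 88 mm and grips with 3 to 60 N. Pads are 18 mm wide; open, the fingers measure 123 mm over their backs; the gripper's body (75 mm by 187 mm) begins 45 mm behind the grasp point.
Start: joints at [-1.186, 0.264, 1.604, -0, 1.274, -0.037], TCP at [0.276, -0.616, 0.239] pointing down, gripper open.
Joint ranges: [-2.63, 2.63], [-0.94, 2.18], [0.31, 2.57], [-1.31, 4.45], [0, 2.66], [-2.55, 2.55]. Speed limits (rad/s): [2.57, 2.57, 3.14, 3.14, 3.14, 3.14].

INTERFACE

Orientations are given as a unit quaternion [x, y, z, w].
In Python, from plant import robot, viewer gives the robot as it stands.
- The arm moves only by the tool arm_command, never from a script. Its argument "moves" is a list of rows, each an object of numbers: "x", "y", "z": the shift along the tool's x, y, z in cm; "rx", "ry", "rz": the turn, a rotation vector about the tool's x, y, z in degrees; "gripper": the closure, from -1 (fully open) to 1 (shut). A call has exactly 8 rows; each row shifts and turns the commanded pose from where the row before left it, along the tool's axes as they then stand; what a row does not reach is not made up. A row lasts 1/10 s, in which the tool goes at most 50 mm and 8.59 degrees, less where a joint would pass 70% of its speed; a pose out of reach is approached as far as the arm can. A call with a gripper value outside its range is refused whole. The fingers move at their own pace and stop on an object; "force" is the grip in N (left out, the last holds). Time passes only in rows, so rows that do not move let the fingers close, or fill a call up. It gives the time, the measured TCP pose, the force, the opening and the grip force at its end, in the units of the state.
- robot.state(): the state, without advancing time (a new reading comes with each control period).
- viewer.camera(name): name is "scene" or "top" or "wrist"; returns (picture, depth): 400x640x3 uint8, red, green, blue; 400x640 float32, m along the optical axis (not along the pixel's ray), 0 where there is no reading.
- viewer.get_calibration(name): a dict with "intrinsics" (3x3 intrinsics, pixels), "k1" (the pictures are not rectified: a ray, as slopes to the right and down, at radius r is drawn at 1 + k1 r^2 times it, then the intrinsics apply), "pose" (4x4, takes a point from camera to world coordinates); the wrist camera has in their place "T_tool_cam" (4x4, takes a point from camera to tool coordinates, whose origin is the TCP and whose axes are the flange's). Camera axes: x right, y down, z forward; pixel columns grow to the right and rows downward; lengths in m; the calibration is good to about 2 mm. A picture is of the moment at which its call begins: read the wrist's pose just before it. get_calibration takes no time and is no camera call.
- robot.job_done(): hands the job in; it is judged then, once.
The state is a dict: "time": time; "q": joint angles; "dq": joint speeds; "joint_torque": joint torques, N m; "tool_pos": TCP position; "orientation": TCP orientation; "force": force on the tool from outside, world axes, zero at the start; "moment": the same for the moment, N m; "gripper_width": opening from 0.0 (shut) to 1.0 (fully open); "grasp_force": force on a finger pad.
Only numpy, scipy, OpenCV 4.12 (cv2) and the standard library are available. Lean on these libraries where they do the work, as an engineer would, in place of code of your own. Each camera call takes 0.05 s, during which the arm holds its last target. There are 200 camera calls.

TASK

The blue tile on the plywood lining board stands proud on its sprung clips. Slide the orange spacer, standing upright, fully down to the board in the one joint beside the blue tile that is wide enough for it and let go of it; then press the blue tile down with the gripper's fingers until it is flush with its grey neighbours, and finish while still holding it pressed, with the spacer still in place. Do not push any of the other things on the bench out of place.

Things in the scene. Friction and masses are not known exactly. Their poses are not given: they have to be found in the camera images.
- board: plywood lining board lying fixed on the bench, 150 (its x) x 290 (its y) x 15 mm; origin at the centre of its underside, z up. A row of three tiles lies along its y axis: the blue one in the middle, a grey one at each end. Two brown wood battens (20 mm wide, tops 35 mm above the bench) run along y, their centres at x = -61 and +61 mm, 9 mm clear of the blue tile. The joints between blue and grey tiles run along the board's x axis.
- tile: blue square tile 84 x 84 x 20 mm, at the board's centre, axes parallel to the board's; origin at the centre of its underside. It only moves straight down, guided and sprung: at rest its underside is 23 mm above the bench (top at 43 mm, 8 mm proud); pressed flush its underside is at 15 mm and its top at 35 mm, where it meets a solid stop. Needs about 7 N at flush and springs back up when let go.
- full_tile: grey tile, fixed on the board, 84 (x) x 84 (y) x 20 mm, top 35 mm above the bench; origin at the centre of its underside, axes parallel to the board's; its centre is 92 mm from the blue tile's along the board's y axis, on either side (it varies), leaving a joint of 8 mm: too narrow for the spacer.
- cut_tile: narrower grey tile, fixed on the board, 84 (x) x 56 (y) x 20 mm, top 35 mm above the bench; origin at the centre of its underside, axes parallel to the board's; its centre is 92 mm from the blue tile's on the side opposite full_tile, leaving a joint 22 mm wide whose middle is 53 mm from the blue tile's centre and 39 mm from this tile's. The joint's floor is the board's top, 15 mm above the bench.
- spacer: orange plastic block with black lines near its top, 60 long (its x) x 16 thick (its y) x 62 mm tall, its lowest 5 mm bevelled to 12 mm thick, about 80 g; stands upright loose on the bench; origin at the centre of its underside, z up. Fully down in the joint its underside is 15 mm and its top 77 mm above the bench.
- mug: white mug, 76 mm across, 90 mm high, a bystander; origin at the centre of its underside
- headphones: black headphones lying flat, about 160 x 216 x 25 mm, a bystander; origin between the cups, at their underside
- tape: grey roll of tape lying flat, 100 mm across, 25 mm high, a bystander; origin at the centre of its underside
- screwdriver: screwdriver lying flat, a bystander; origin under its middle, x towards its tip
Not all that is in view belongs to the job. Several things look just like the spacer: the one meant starts nearest to the robot's base.

How it is judged:
By the outcome, as a careful person would: the job done as asked, in the order asked, and still so for the second after the job is handed in, while the arm keeps its last pose, push and grip.
It also fails if it takes over 51 s, if anything falls off the work surface, if the arm or the gripper's body presses on something with over 40 N, if the wrist force passes 120 N, or if a joint passes its speed limit or range.

## Working session

There is one attempt and no reset: what is moved stays moved. The work goes in short steps, Python scripts to look and compute and a tool call to move; the robot and the scene stay as the last step left them, time stands still between calls to the robot, and variables do not carry over. Pictures are saved under pics/ and viewed, at most 10 in all, crops included, and the job is handed in when it is done.

Besides the shell and the picture viewer there is one more tool, called after ">>>" as a command line: name --argument value ..., lists and objects as JSON in quotes. arm_command: Moves the arm, as the interface text tells. Its arguments: {"type":"object","properties":{"moves":{"type":"array","items":{"type":"object","properties":{"x":{"type":"number"},"y":{"type":"number"},"z":{"type":"number"},"rx":{"type":"number"},"ry":{"type":"number"},"rz":{"type":"number"},"gripper":{"type":"number"}}}},"force":{"type":"number"}},"required":["moves"]}

```bash
mkdir -p pics; ls; cat > h.py <<'E'
import numpy as np, cv2
from plant import robot, viewer
from scipy.spatial.transform import Rotation as R
def grab(n):
    s=robot.state(); c=viewer.get_calibration(n); im,d=viewer.camera(n)
    if 'pose' in c: T=np.array(c['pose'])
    else:
        W=np.eye(4); W[:3,:3]=R.from_quat(s['orientation']).as_matrix(); W[:3,3]=s['tool_pos']; T=W@np.array(c['T_tool_cam'])
    return im,d,cloud(d,c,T)
def cloud(d,c,T):
    K=np.array(c['intrinsics']); h,w=d.shape
    u,v=np.meshgrid(np.arange(w),np.arange(h))
    a=(u-K[0,2])/K[0,0]; b=(v-K[1,2])/K[1,1]
    x,y=a.copy(),b.copy()
    for _ in range(15):
        f=1+c['k1']*(x*x+y*y); x,y=a/f,b/f
    P=np.stack([x*d,y*d,d],-1)@T[:3,:3].T+T[:3,3]
    P[d==0]=np.nan
    return P
def save(im,n): cv2.imwrite('pics/'+n,im[...,::-1])
E
python3 - <<'E'
from h import *
print(robot.pinch_z, robot.state())
for n in('top','scene'):
    im,d,P=grab(n); save(im,n+'1.png'); np.savez(n+'1.npz',im=im,P=P)
E
```

```text
pics
0.0187 {'time': 0.0, 'q': array([-1.18591790e+00,  2.64704435e-01,  1.60533547e+00, -3.08020665e-06,
        1.27369428e+00, -3.68899506e-02]), 'dq': array([ 2.78093827e-03, -8.61189710e-04,  1.28572740e-03,  4.67390285e-04,
        7.68645325e-05, -2.24910669e-05]), 'joint_torque': array([-1.22138823e-03, -5.02116001e+01, -3.56875026e+01,  7.28332065e-02,
        2.92393786e-02, -1.84059281e-04]), 'tool_pos': array([ 0.27607134, -0.61520379,  0.23744163]), 'orientation': array([ 9.77845559e-01,  2.09324906e-01, -1.86818469e-04, -1.05434413e-03]), 'force': array([ 0.16730865, -0.11105427, -0.63672386]), 'moment': array([ 0.0250141 , -0.00456059, -0.04884259]), 'grasp_force': 0.0, 'gripper_width': 1.0028071934703418}
```

View pics/top1.png

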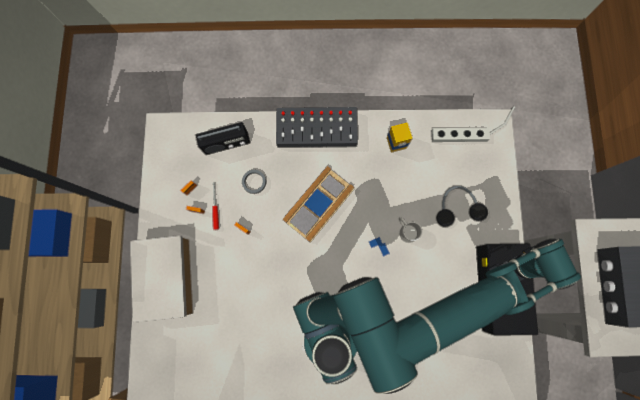

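View pics/scene1.png

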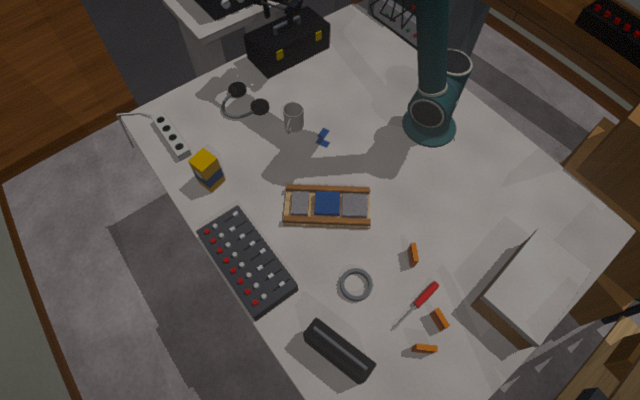

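The top view shows three orange blocks, at (243,228), (196,210) and (190,186). The one at (243,228) is nearest the base at about (333,355). The board's blue tile is at (319,202), and the narrower grey tile looks like the upper-right one at (334,182).

```bash
python3 - <<'E'
from h import *
for n in('top','scene'):
    z=np.load(n+'1.npz'); im,P=z['im'],z['P']
    hsv=cv2.cvtColor(im,cv2.COLOR_RGB2HSV); H,S,V=[hsv[...,i].astype(int) for i in range(3)]
    for nm,m in (('or',(H>7)&(H<20)&(S>170)&(V>90)),('blue',(H>100)&(H<120)&(S>110)&(V>60))):
        k,l,st,c=cv2.connectedComponentsWithStats(m.astype(np.uint8))
        for i in range(1,k):
            if st[i,4]<25: continue
            p=P[l==i]; p=p[np.isfinite(p[:,0])]; 
            zt=np.percentile(p[:,2],95) if len(p) else 0
            if not len(p) or not(.02<zt<.1): continue
            q=p[abs(p[:,2]-zt)<.008]
            (r)=cv2.minAreaRect((q[:,:2]*1000).astype(np.float32))
            print(n,nm,c[i].round(),st[i,4],'z',zt.round(4),'rect',np.round(r[0],1),np.round(r[1],1),round(r[2],1),np.hypot(*r[0]).round())
    # profile along row around blue tile
E
```

```text
top or [188. 187.] 76 z 0.0679 rect [616.4 578.8] [13.4 54. ] 43.1 846.0
top or [194. 209.] 53 z 0.0688 rect [522.4 546.3] [55.7 14.2] 79.4 756.0
top or [241. 227.] 47 z 0.0689 rect [445.4 351. ] [57.2 10.9] 56.4 567.0
top blue [318. 202.] 395 z 0.0501 rect [547.6  44.9] [80.2 82.3] 51.0 549.0
scene or [414. 252.] 80 z 0.0657 rect [449.7 353.3] [56.6 13.9] 55.3 572.0
scene or [441. 318.] 100 z 0.0652 rect [527.3 548.6] [55.9 13.9] 79.3 761.0
scene or [426. 347.] 113 z 0.0653 rect [620.  579.9] [14.4 57. ] 44.9 849.0
scene blue [327. 202.] 545 z 0.0479 rect [549.9  45. ] [84.  82.2] 49.1 552.0
```

```bash
cat >> h.py <<'E'
def go(x,y,z,yaw=None):
    "shift in tool cm to reach world x,y,z; turn rz (deg) for tool x at yaw; tilt correction"
    s=robot.state(); Rm=R.from_quat(s['orientation']).as_matrix()
    print('t',round(s['time'],2),'pos',np.round(s['tool_pos'],4),'yaw',np.degrees(np.arctan2(Rm[1,0],Rm[0,0])).round(2),'w',round(s['gripper_width'],3),'F',np.round(s['force'],1))
    print('shift cm',(Rm.T@(np.array([x,y,z])-s['tool_pos'])*100).round(2))
    if yaw is not None:
        a=np.radians(yaw); T=np.array([[np.cos(a),np.sin(a),0],[np.sin(a),-np.cos(a),0],[0,0,-1.]])
        print('rot after shift deg',np.degrees(R.from_matrix(Rm.T@T).as_rotvec()).round(2),'shift after rot',(T.T@(np.array([x,y,z])-s['tool_pos'])*100).round(2))
E
python3 - <<'E'
from h import *
c=viewer.get_calibration('wrist'); print({k:np.round(v,3) for k,v in c.items()})
go(.52,.12,.30,53)
E
```

```text
{'intrinsics': array([[282.93 ,   0.   , 324.178],
       [  0.   , 282.93 , 203.915],
       [  0.   ,   0.   ,   1.   ]]), 'k1': np.float64(0.003), 'T_tool_cam': array([[-0.001, -0.955, -0.298,  0.078],
       [ 1.   , -0.001, -0.   ,  0.   ],
       [ 0.   , -0.298,  0.955, -0.146],
       [ 0.   ,  0.   ,  0.   ,  1.   ]])}
t 0.1 pos [ 0.2761 -0.6153  0.2375] yaw 24.17 w 0.999 F [-0.6  0.1  0.9]
shift cm [ 52.35 -57.11  -6.13]
rot after shift deg [ -0.11  -0.03 -28.83] shift after rot [ 73.4  -24.77  -6.25]
```

>>> arm_command --moves '[{"x": 3.3, "y": -3.6, "z": -0.4, "gripper": -1}, {"x": 3.3, "y": -3.6, "z": -0.4}, {"x": 3.3, "y": -3.6, "z": -0.4}, {"x": 3.3, "y": -3.6, "z": -0.4}, {"x": 3.3, "y": -3.6, "z": -0.4}, {"x": 3.3, "y": -3.6, "z": -0.4}, {"x": 3.3, "y": -3.6, "z": -0.4}, {"x": 3.3, "y": -3.6, "z": -0.4}]'

```text
invalid input at $.moves[0]: expected keys x, y, z, rx, ry, rz, gripper
```

>>> arm_command --moves '[{"x": 3.3, "y": -3.6, "z": -0.4}, {"x": 3.3, "y": -3.6, "z": -0.4}, {"x": 3.3, "y": -3.6, "z": -0.4}, {"x": 3.3, "y": -3.6, "z": -0.4}, {"x": 3.3, "y": -3.6, "z": -0.4}, {"x": 3.3, "y": -3.6, "z": -0.4}, {"x": 3.3, "y": -3.6, "z": -0.4}, {"x": 3.3, "y": -3.6, "z": -0.4}]'

```text
invalid input at $.moves[0]: expected keys x, y, z, rx, ry, rz, gripper
```

>>> arm_command --moves '[{"rz": -7.2}, {"rz": -7.2}, {"rz": -7.2}, {"rz": -7.2}, {}, {}, {}, {}]'

```text
invalid input at $.moves[0]: expected keys x, y, z, rx, ry, rz, gripper
```

```bash
python3 - <<'E'
from h import *
go(.52,.12,.30,53)
im,d,P=grab('wrist'); save(im,'w1.png'); np.savez('w1.npz',im=im,P=P)
E
```

```text
t 0.1 pos [ 0.2761 -0.6153  0.2375] yaw 24.17 w 0.999 F [-0.6  0.1  0.9]
shift cm [ 52.35 -57.11  -6.13]
rot after shift deg [ -0.11  -0.03 -28.83] shift after rot [ 73.4  -24.77  -6.25]
```

View pics/w1.png

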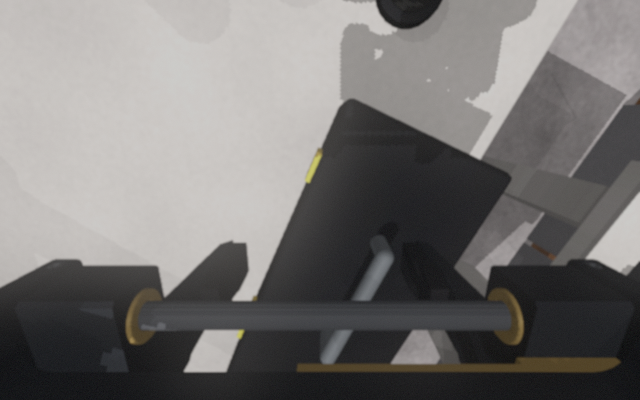

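The wrist picture is still at the start pose, with the toolbox below and the fingers filling the bottom of the frame. Every key has to be given, so the moves were refused.

```bash
python3 - <<'E'
from h import *
go(.45,.12,.30,53)
E
```

```text
t 0.15 pos [ 0.2761 -0.6153  0.2377] yaw 24.17 w 1.0 F [ 0.5  1.1 -0. ]
shift cm [ 45.97 -59.98  -6.12]
rot after shift deg [ -0.1   -0.03 -28.83] shift after rot [ 69.19 -30.37  -6.23]
```

>>> arm_command --moves '[{"x": 2.9, "y": -3.7, "z": -0.4, "rx": 0, "ry": 0, "rz": 0, "gripper": -1}, {"x": 2.9, "y": -3.7, "z": -0.4, "rx": 0, "ry": 0, "rz": 0, "gripper": -1}, {"x": 2.9, "y": -3.7, "z": -0.4, "rx": 0, "ry": 0, "rz": 0, "gripper": -1}, {"x": 2.9, "y": -3.7, "z": -0.4, "rx": 0, "ry": 0, "rz": 0, "gripper": -1}, {"x": 2.9, "y": -3.7, "z": -0.4, "rx": 0, "ry": 0, "rz": 0, "gripper": -1}, {"x": 2.9, "y": -3.7, "z": -0.4, "rx": 0, "ry": 0, "rz": 0, "gripper": -1}, {"x": 2.9, "y": -3.7, "z": -0.4, "rx": 0, "ry": 0, "rz": 0, "gripper": -1}, {"x": 2.9, "y": -3.7, "z": -0.4, "rx": 0, "ry": 0, "rz": 0, "gripper": -1}]'

```text
time: 0.95
tool_pos: [0.3667, -0.2489, 0.2707]
orientation: [0.978, 0.209, 0.0, -0.0]
force: [0.9, 0.5, 0.8]
gripper_width: 1.0
grasp_force: 0.0
```

>>> arm_command --moves '[{"x": 2.9, "y": -3.7, "z": -0.4, "rx": 0, "ry": 0, "rz": 0, "gripper": -1}, {"x": 2.9, "y": -3.7, "z": -0.4, "rx": 0, "ry": 0, "rz": 0, "gripper": -1}, {"x": 2.9, "y": -3.7, "z": -0.4, "rx": 0, "ry": 0, "rz": 0, "gripper": -1}, {"x": 2.9, "y": -3.7, "z": -0.4, "rx": 0, "ry": 0, "rz": 0, "gripper": -1}, {"x": 2.9, "y": -3.7, "z": -0.4, "rx": 0, "ry": 0, "rz": 0, "gripper": -1}, {"x": 2.9, "y": -3.7, "z": -0.4, "rx": 0, "ry": 0, "rz": 0, "gripper": -1}, {"x": 2.9, "y": -3.7, "z": -0.4, "rx": 0, "ry": 0, "rz": 0, "gripper": -1}, {"x": 2.9, "y": -3.7, "z": -0.4, "rx": 0, "ry": 0, "rz": 0, "gripper": -1}]'

```text
time: 1.75
tool_pos: [0.4572, 0.1163, 0.3029]
orientation: [0.978, 0.21, 0.0, 0.0]
force: [2.0, -0.3, -0.4]
gripper_width: 1.001
grasp_force: 0.0
```

>>> arm_command --moves '[{"x": 0, "y": 0, "z": 0, "rx": 0, "ry": 0, "rz": -7.2, "gripper": -1}, {"x": 0, "y": 0, "z": 0, "rx": 0, "ry": 0, "rz": -7.2, "gripper": -1}, {"x": 0, "y": 0, "z": 0, "rx": 0, "ry": 0, "rz": -7.2, "gripper": -1}, {"x": 0, "y": 0, "z": 0, "rx": 0, "ry": 0, "rz": -7.2, "gripper": -1}, {"x": 0, "y": 0, "z": 0, "rx": 0, "ry": 0, "rz": 0, "gripper": -1}, {"x": 0, "y": 0, "z": 0, "rx": 0, "ry": 0, "rz": 0, "gripper": -1}, {"x": 0, "y": 0, "z": 0, "rx": 0, "ry": 0, "rz": 0, "gripper": -1}, {"x": 0, "y": 0, "z": 0, "rx": 0, "ry": 0, "rz": 0, "gripper": -1}]'

```text
time: 2.55
tool_pos: [0.4573, 0.1141, 0.3027]
orientation: [0.895, 0.445, -0.0, -0.0]
force: [-0.5, -0.1, -0.5]
gripper_width: 0.997
grasp_force: 0.0
```

```bash
python3 - <<'E'
from h import *
go(.45,.12,.30,53)
im,d,P=grab('wrist'); save(im,'w2.png'); np.savez('w2.npz',im=im,P=P)
E
```

```text
t 2.55 pos [0.4573 0.1141 0.3027] yaw 52.88 w 0.997 F [-0.5 -0.1 -0.5]
shift cm [ 0.03 -0.93  0.27]
rot after shift deg [-0.   -0.   -0.12] shift after rot [ 0.03 -0.93  0.27]
```

View pics/w2.png

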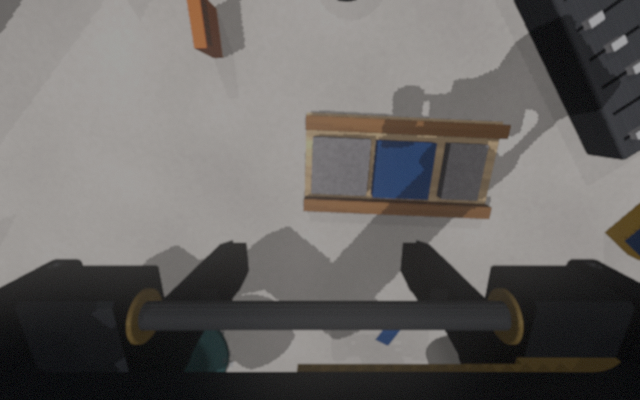

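The wrist view shows the blue tile at (405,170) and the narrow grey tile on the right at (466,170), so the wide joint is at about (440,170). The spacer is at (203,27), partly cut off at the top.

```bash
python3 - <<'E'
from h import *
z=np.load('w2.npz'); im,P=z['im'],z['P']
hsv=cv2.cvtColor(im,cv2.COLOR_RGB2HSV); H,S,V=[hsv[...,i].astype(int) for i in range(3)]
X=P.reshape(-1,3)
b=(H>100)&(H<125)&(S>100)&(V>40); b[:120]=0;b[215:]=0;b[:,:360]=0;b[:,450:]=0
p=P[b]; p=p[np.isfinite(p[:,0])]; print('blue z',np.percentile(p[:,2],[5,50,95]).round(4)); 
r=cv2.minAreaRect((p[abs(p[:,2]-np.median(p[:,2]))<.005][:,:2]*1000).astype(np.float32)); print(r)
# overall board: region z>.025 near
g=np.isfinite(P[...,2])&(P[...,2]>.027)&(P[...,2]<.06); g[:100]=0;g[225:]=0;g[:,:290]=0;g[:,520:]=0
q=P[g]; r2=cv2.minAreaRect((q[:,:2]*1000).astype(np.float32)); print('battens',r2)
# row profile along board axis
a=np.radians(max(r2[2],0)); print('bench z',np.nanmedian(P[60:100,320:400,2]))
yaw=r2[2] if r2[1][0]<r2[1][1] else r2[2]-90
for yw in (yaw,):
    a=np.radians(yw); ex=np.array([np.cos(a),np.sin(a)]); ey=np.array([-np.sin(a),np.cos(a)])
    c=np.array(r2[0])/1000
    loc=np.stack([(P[...,:2]-c)@ex,(P[...,:2]-c)@ey],-1)*1000
    m=(abs(loc[...,0])<30)&(abs(loc[...,1])<150)&np.isfinite(P[...,2])
    for t in range(-148,149,3):
        k=m&(abs(loc[...,1]-t)<1.5)
        if k.any(): print(t,(np.median(P[k][:,2])*1000).round(1),im[k].mean(0).round().astype(int), end=' | ')
print('yaw',yaw)
o=(H>5)&(H<22)&(S>150)&(V>60); o[80:]=0;o[:,:150]=0; o[:,260:]=0
p=P[o];p=p[np.isfinite(p[:,0])];zt=np.percentile(p[:,2],95);p=p[abs(p[:,2]-zt)<.006]
print('spacer',zt,cv2.minAreaRect((p[:,:2]*1000).astype(np.float32)),len(p))
E
```

```text
blue z [0.0415 0.0429 0.0442]
((549.5942993164062, 46.76274490356445), (81.78849792480469, 81.7429428100586), 50.337928771972656)
battens ((550.8958129882812, 45.52937316894531), (141.96524047851562, 289.5105285644531), 50.19948959350586)
bench z -1.2106946830375831e-05
-145 14.3 [112 103  92] | -142 14.8 [111  98  82] | -139 14.8 [110  96  77] | -136 14.7 [110  95  77] | -133 14.9 [108  94  77] | -130 15.2 [102  90  77] | -121 33.0 [96 86 78] | -118 34.8 [88 82 79] | -115 35.1 [81 79 80] | -112 34.7 [80 78 79] | -109 34.8 [81 78 80] | -106 35.1 [81 78 80] | -103 35.0 [80 78 80] | -100 35.1 [80 78 79] | -97 35.0 [80 78 80] | -94 34.9 [80 78 80] | -91 35.0 [80 78 80] | -88 35.0 [80 78 79] | -85 35.0 [79 77 79] | -82 34.8 [79 77 79] | -79 34.9 [79 76 78] | -76 34.9 [79 76 78] | -73 35.0 [78 76 78] | -70 34.8 [79 77 79] | -67 34.8 [79 77 79] | -64 26.5 [61 57 56] | -61 14.9 [104  90  72] | -58 14.9 [107  92  74] | -55 15.0 [105  91  74] | -52 15.0 [94 83 73] | -40 42.7 [60 62 72] | -37 42.9 [37 49 72] | -34 42.7 [36 48 72] | -31 42.9 [36 48 72] | -28 42.7 [36 49 73] | -25 42.9 [37 50 76
[... 753 characters left out ...]
] | 77 393.8 [39 38 37] | 80 393.7 [40 39 38] | 83 393.9 [41 40 39] | 86 393.8 [43 42 42] | 89 393.5 [45 44 44] | 92 393.4 [49 48 47] | 95 393.8 [50 48 48] | 98 393.7 [50 49 48] | 101 393.7 [51 50 50] | 104 393.7 [52 51 50] | 107 393.6 [53 51 50] | 110 393.7 [52 51 50] | 113 393.6 [53 52 51] | 116 393.6 [54 52 51] | 119 393.5 [54 52 52] | 122 393.6 [54 53 52] | 125 385.2 [52 51 52] | 128 385.1 [51 50 51] | 131 385.3 [49 49 50] | 134 385.6 [46 46 46] | 137 398.9 [47 46 45] | 140 385.6 [45 44 43] | 143 385.2 [43 43 42] | 146 399.8 [37 37 37] | yaw 50.19948959350586
spacer 0.06341344890098441 ((451.6709899902344, 357.1224060058594), (32.00919723510742, 12.069816589355469), 55.18295669555664) 73
```

```bash
python3 - <<'E'
from h import *
go(.40,.28,.22,56)
E
```

```text
t 2.6 pos [0.4573 0.1142 0.3027] yaw 52.9 w 1.001 F [-0.1 -0.6 -0.4]
shift cm [  9.77 -14.57   8.27]
rot after shift deg [-0.   0.  -3.1] shift after rot [ 10.55 -14.02   8.27]
```

>>> arm_command --moves '[{"x": 2.0, "y": -2.9, "z": 1.6, "rx": 0, "ry": 0, "rz": 0, "gripper": -1}, {"x": 2.0, "y": -2.9, "z": 1.6, "rx": 0, "ry": 0, "rz": 0, "gripper": -1}, {"x": 2.0, "y": -2.9, "z": 1.6, "rx": 0, "ry": 0, "rz": 0, "gripper": -1}, {"x": 2.0, "y": -2.9, "z": 1.6, "rx": 0, "ry": 0, "rz": 0, "gripper": -1}, {"x": 1.8, "y": -2.9, "z": 1.6, "rx": 0, "ry": 0, "rz": 0, "gripper": -1}, {"x": 0, "y": 0, "z": 0, "rx": 0, "ry": 0, "rz": -3.1, "gripper": -1}, {"x": 0, "y": 0, "z": 0, "rx": 0, "ry": 0, "rz": 0, "gripper": -1}, {"x": 0, "y": 0, "z": 0, "rx": 0, "ry": 0, "rz": 0, "gripper": -1}]'

```text
time: 3.4
tool_pos: [0.4008, 0.2798, 0.2229]
orientation: [0.883, 0.469, 0.0, 0.0]
force: [0.5, -0.4, 0.5]
gripper_width: 1.003
grasp_force: 0.0
```

```bash
cat > sp.py <<'E'
from h import *
im,d,P=grab('wrist'); save(im,'w3.png')
hsv=cv2.cvtColor(im,cv2.COLOR_RGB2HSV); H,S,V=[hsv[...,i].astype(int) for i in range(3)]
o=((H>5)&(H<22)&(S>140)&(V>60)).astype(np.uint8); o[250:]=0
k,l,st,c=cv2.connectedComponentsWithStats(o)
for i in range(1,k):
    if st[i,4]<60: continue
    p=P[l==i];p=p[np.isfinite(p[:,0])]
    if not len(p): continue
    zt=np.percentile(p[:,2],95);p=p[abs(p[:,2]-zt)<.004]
    print(st[i],zt,cv2.minAreaRect((p[:,:2]*1000).astype(np.float32)),len(p))
    zz=.062
m=np.isfinite(P[...,2])&(P[...,2]>.058)&(P[...,2]<.066)&(np.hypot(P[...,0]-.448,P[...,1]-.352)<.06)
print('top pts',m.sum(),cv2.minAreaRect((P[m][:,:2]*1000).astype(np.float32)),np.median(P[m],0))
E
python3 sp.py
```

```text
[315  75  14  59 724] 0.06320922894668557 ((448.2221374511719, 354.3585205078125), (56.17404556274414, 13.274337768554688), 55.28910446166992) 721
top pts 977 ((448.6720886230469, 354.4367370605469), (59.25300979614258, 16.086536407470703), 55.223052978515625) [0.44915762 0.35572036 0.06195828]
```

View pics/w3.png

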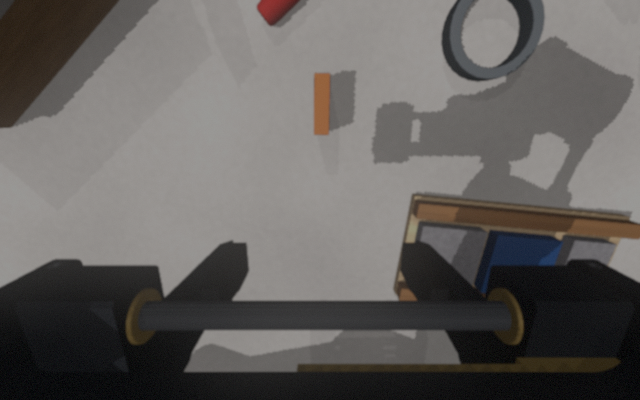

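The spacer's top face is clear at (322,104), well apart from the other objects, and measures 59x16 mm.

```bash
python3 - <<'E'
from h import *
go(.4485,.3544,.033,55.2)
E
```

```text
t 3.45 pos [0.4011 0.2796 0.2232] yaw 55.96 w 1.001 F [-0.2 -0.1  0.5]
shift cm [ 8.84 -0.27 19.02]
rot after shift deg [ 0.03 -0.04  0.76] shift after rot [ 8.85 -0.37 19.02]
```

>>> arm_command --moves '[{"x": 2.95, "y": -0.1, "z": 0, "rx": 0, "ry": 0, "rz": 0, "gripper": -1}, {"x": 2.95, "y": -0.1, "z": 0, "rx": 0, "ry": 0, "rz": 0, "gripper": -1}, {"x": 2.95, "y": -0.1, "z": 0, "rx": 0, "ry": 0, "rz": 0.8, "gripper": -1}, {"x": 0, "y": 0, "z": 4, "rx": 0, "ry": 0, "rz": 0, "gripper": -1}, {"x": 0, "y": 0, "z": 4, "rx": 0, "ry": 0, "rz": 0, "gripper": -1}, {"x": 0, "y": 0, "z": 2, "rx": 0, "ry": 0, "rz": 0, "gripper": -1}, {"x": 0, "y": 0, "z": 0, "rx": 0, "ry": 0, "rz": 0, "gripper": -1}, {"x": 0, "y": 0, "z": 0, "rx": 0, "ry": 0, "rz": 0, "gripper": -1}]'

```text
time: 4.25
tool_pos: [0.4483, 0.3545, 0.1234]
orientation: [0.886, 0.463, 0.0, -0.0]
force: [0.4, 0.4, 1.5]
gripper_width: 0.998
grasp_force: 0.0
```

```bash
python3 - <<'E'
from h import *
go(.4485,.3544,.033,55.2)
E
```

```text
t 4.25 pos [0.4483 0.3545 0.1234] yaw 55.17 w 0.998 F [0.4 0.4 1.5]
shift cm [-0.    0.02  9.04]
rot after shift deg [ 0.01 -0.03 -0.03] shift after rot [0.   0.02 9.04]
```

>>> arm_command --moves '[{"x": 0, "y": 0, "z": 3, "rx": 0, "ry": 0, "rz": 0, "gripper": -1}, {"x": 0, "y": 0, "z": 3, "rx": 0, "ry": 0, "rz": 0, "gripper": -1}, {"x": 0, "y": 0, "z": 2, "rx": 0, "ry": 0, "rz": 0, "gripper": -1}, {"x": 0, "y": 0, "z": 1, "rx": 0, "ry": 0, "rz": 0, "gripper": -1}, {"x": 0, "y": 0, "z": 0, "rx": 0, "ry": 0, "rz": 0, "gripper": -1}, {"x": 0, "y": 0, "z": 0, "rx": 0, "ry": 0, "rz": 0, "gripper": -1}, {"x": 0, "y": 0, "z": 0, "rx": 0, "ry": 0, "rz": 0, "gripper": 1}, {"x": 0, "y": 0, "z": 0, "rx": 0, "ry": 0, "rz": 0, "gripper": 1}]' --force 20

```text
time: 5.05
tool_pos: [0.4485, 0.3556, 0.0343]
orientation: [0.886, 0.464, 0.001, -0.0]
force: [-0.0, 0.4, -0.3]
gripper_width: 0.842
grasp_force: 0.0
```

>>> arm_command --moves '[{"x": 0, "y": 0, "z": 0, "rx": 0, "ry": 0, "rz": 0, "gripper": 1}, {"x": 0, "y": 0, "z": 0, "rx": 0, "ry": 0, "rz": 0, "gripper": 1}, {"x": 0, "y": 0, "z": 0, "rx": 0, "ry": 0, "rz": 0, "gripper": 1}, {"x": 0, "y": 0, "z": 0, "rx": 0, "ry": 0, "rz": 0, "gripper": 1}, {"x": 0, "y": 0, "z": 0, "rx": 0, "ry": 0, "rz": 0, "gripper": 1}, {"x": 0, "y": 0, "z": 0, "rx": 0, "ry": 0, "rz": 0, "gripper": 1}, {"x": 0, "y": 0, "z": 0, "rx": 0, "ry": 0, "rz": 0, "gripper": 1}, {"x": 0, "y": 0, "z": 0, "rx": 0, "ry": 0, "rz": 0, "gripper": 1}]'

```text
time: 5.85
tool_pos: [0.4475, 0.3549, 0.0326]
orientation: [0.886, 0.464, -0.0, 0.0]
force: [0.4, 0.6, 0.3]
gripper_width: 0.179
grasp_force: 20.0
```

>>> arm_command --moves '[{"x": 0, "y": 0, "z": -1, "rx": 0, "ry": 0, "rz": 0, "gripper": 1}, {"x": 0, "y": 0, "z": -3, "rx": 0, "ry": 0, "rz": 0, "gripper": 1}, {"x": 0, "y": 0, "z": -4, "rx": 0, "ry": 0, "rz": 0, "gripper": 1}, {"x": 0, "y": 0, "z": -4, "rx": 0, "ry": 0, "rz": 0, "gripper": 1}, {"x": 0, "y": 0, "z": -4, "rx": 0, "ry": 0, "rz": 0, "gripper": 1}, {"x": 0, "y": 0, "z": -3, "rx": 0, "ry": 0, "rz": 0, "gripper": 1}, {"x": 0, "y": 0, "z": 0, "rx": 0, "ry": 0, "rz": 0, "gripper": 1}, {"x": 0, "y": 0, "z": 0, "rx": 0, "ry": 0, "rz": 0, "gripper": 1}]'

```text
time: 6.65
tool_pos: [0.4477, 0.355, 0.2236]
orientation: [0.886, 0.464, 0.001, -0.0]
force: [0.5, -1.1, -1.3]
gripper_width: 0.18
grasp_force: 20.0
```

```bash
python3 - <<'E'
from h import *
go(.52,-.075,.22,50.2)
E
```

```text
t 6.65 pos [0.4477 0.355  0.2236] yaw 55.27 w 0.18 F [ 0.5 -1.1 -1.3]
shift cm [-31.22  30.44   0.32]
rot after shift deg [ 0.03 -0.1   5.07] shift after rot [-28.41  33.08   0.36]
```

>>> arm_command --moves '[{"x": -1.5, "y": 1.5, "z": 0, "rx": 0, "ry": 0, "rz": 0, "gripper": 1}, {"x": -2.7, "y": 2.6, "z": 0, "rx": 0, "ry": 0, "rz": 0, "gripper": 1}, {"x": -2.7, "y": 2.6, "z": 0, "rx": 0, "ry": 0, "rz": 0, "gripper": 1}, {"x": -2.7, "y": 2.6, "z": 0, "rx": 0, "ry": 0, "rz": 0, "gripper": 1}, {"x": -2.7, "y": 2.6, "z": 0, "rx": 0, "ry": 0, "rz": 0, "gripper": 1}, {"x": -2.7, "y": 2.6, "z": 0, "rx": 0, "ry": 0, "rz": 0, "gripper": 1}, {"x": -2.7, "y": 2.6, "z": 0, "rx": 0, "ry": 0, "rz": 0, "gripper": 1}, {"x": -2.7, "y": 2.6, "z": 0, "rx": 0, "ry": 0, "rz": 0, "gripper": 1}]'

```text
time: 7.45
tool_pos: [0.4914, 0.0733, 0.2199]
orientation: [0.886, 0.464, -0.002, -0.001]
force: [0.1, 0.0, 0.3]
gripper_width: 0.184
grasp_force: 20.0
```

>>> arm_command --moves '[{"x": -2.7, "y": 2.6, "z": 0, "rx": 0, "ry": 0, "rz": 0, "gripper": 1}, {"x": -2.7, "y": 2.6, "z": 0, "rx": 0, "ry": 0, "rz": 0, "gripper": 1}, {"x": -2.7, "y": 2.6, "z": 0, "rx": 0, "ry": 0, "rz": 0, "gripper": 1}, {"x": -2.7, "y": 2.6, "z": 0, "rx": 0, "ry": 0, "rz": 0, "gripper": 1}, {"x": 0, "y": 0.3, "z": 0, "rx": 0, "ry": 0, "rz": 5, "gripper": 1}, {"x": 0, "y": 0, "z": 0, "rx": 0, "ry": 0, "rz": 0, "gripper": 1}, {"x": 0, "y": 0, "z": 0, "rx": 0, "ry": 0, "rz": 0, "gripper": 1}, {"x": 0, "y": 0, "z": 0, "rx": 0, "ry": 0, "rz": 0, "gripper": 1}]'

```text
time: 8.25
tool_pos: [0.5187, -0.0739, 0.2215]
orientation: [0.905, 0.426, -0.001, -0.001]
force: [-0.1, 0.2, -0.3]
gripper_width: 0.181
grasp_force: 20.0
```

```bash
cat > bd.py <<'E'
from h import *
go(.5912,.0121,.12,50.2)
im,d,P=grab('wrist'); save(im,'w4.png'); np.savez('w4.npz',im=im,P=P)
c=np.array([.5505,.046]); yw=50.2
def fr(yw):
    a=np.radians(yw); return np.array([np.cos(a),np.sin(a)]),np.array([-np.sin(a),np.cos(a)])
Z=P[...,2]
for it in range(2):
    ex,ey=fr(yw); u=(P[...,:2]-c)@ex*1000; v=(P[...,:2]-c)@ey*1000
    def edge(mask_lo,hi,us,vs):pass
    # blue top: z in .040-.046
    b=(Z>.039)&(Z<.047)&(abs(u)<48)&(abs(v)<50)
    r=cv2.minAreaRect((P[b][:,:2]*1000).astype(np.float32)); print('blue',b.sum(),np.round(r[0],1),np.round(r[1],1),round(r[2],2))
    # tile edges facing the joint, per strip along u
    B=[];C=[]
    for t in range(-36,37,6):
        s=abs(u-t)<3
        k=s&(Z>.039)&(Z<.047)&(v<0)&(v>-50)
        if k.any(): B.append((t,v[k].min()))
        k=s&(Z>.031)&(Z<.039)&(v<-55)&(v>-100)
        if k.any(): C.append((t,v[k].max()))
    for nm,e in(('blue edge',B),('cut edge',C)):
        e=np.array(e)
        if len(e)>2: f=np.polyfit(e[:,0],e[:,1],1); print(nm,len(e),'at',f[1].round(2),'deg',np.degrees(np.arctan(f[0])).round(2))
    w=(Z>.031)&(Z<.039)&(abs(u)>45)&(abs(u)<80)&(abs(v)<140)
    for sg in(1,-1):
        k=w&(sg*u>0); e=[]
        for t in range(-120,121,10):
            kk=k&(abs(v-t)<5)
            if kk.sum()>3: e.append((t,u[kk].min(),u[kk].max()))
        e=np.array(e)
        if len(e)>3: print('batten',sg,'u',np.median(e[:,1:],0).round(1),'deg',[np.degrees(np.arctan(-np.polyfit(e[:,0],e[:,i],1)[0])).round(2) for i in(1,2)])
    break
E
python3 bd.py
```

```text
t 8.25 pos [ 0.5187 -0.0739  0.2215] yaw 50.4 w 0.181 F [-0.1  0.2 -0.3]
shift cm [11.25  0.12 10.14]
rot after shift deg [-0.12  0.05  0.2 ] shift after rot [11.24  0.06 10.15]
blue 6807 [550.4  45.7] [83.2 84.3] 50.25
blue edge 13 at -42.02 deg 0.23
cut edge 13 at -64.57 deg 0.55
batten 1 u [50.2 70. ] deg [np.float64(0.05), np.float64(0.05)]
batten -1 u [-70.8 -51.6] deg [np.float64(-0.19), np.float64(-0.05)]
```

View pics/w4.png

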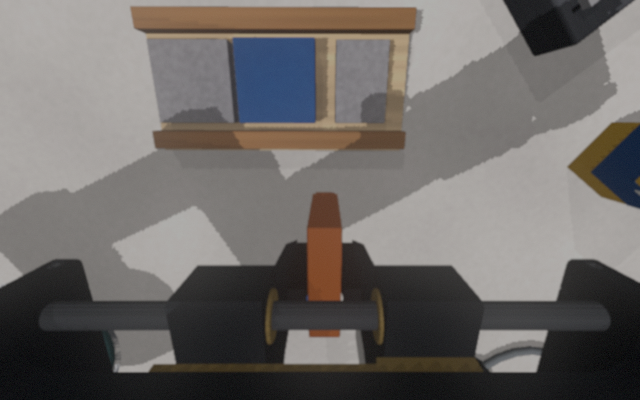

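The board is in clear view, with the wide joint at (325,80) and the spacer held between the fingers at (324,265). I'll measure the held spacer with the same camera, so that any calibration error cancels.

```bash
python3 - <<'E'
from h import *
z=np.load('w4.npz'); im,P=z['im'],z['P']
s=robot.state(); Rm=R.from_quat(s['orientation']).as_matrix()
L=(P-s['tool_pos'])@Rm*1000
hsv=cv2.cvtColor(im,cv2.COLOR_RGB2HSV); H,S,V=[hsv[...,i].astype(int) for i in range(3)]
o=(H>3)&(H<22)&(S>130)&(V>40); o[:185]=0; o[345:]=0; o[:,:290]=0; o[:,360:]=0
o&=np.isfinite(L[...,0])&(abs(L[...,0])<60)
p=L[o]
for zz in range(-30,36,6):
    k=abs(p[:,2]-zz)<3
    if k.sum()>5: print(zz,k.sum(),'x',np.percentile(p[k,0],[2,50,98]).round(1),'y',np.percentile(p[k,1],[1,50,99]).round(1))
print('zmax',np.percentile(p[:,2],[1,99]))
go(.5912,.0118,.11,50.3)
E
```

```text
-30 2606 x [-27.2  11.8  30. ] y [-7.6  0.1  7.9]
-24 166 x [-5.6 30.1 30.6] y [-8.5 -2.   8.6]
-18 128 x [-5.7 30.2 30.7] y [-8.4  0.1  8.7]
-12 96 x [29.9 30.3 30.7] y [-6.6 -0.5  6.5]
-6 75 x [29.7 30.3 30.7] y [-6.2 -0.5  6.4]
0 50 x [29.9 30.3 30.6] y [-5.7  0.6  5.5]
6 47 x [29.8 30.3 30.6] y [-5.9  0.   6.5]
12 34 x [30.1 30.3 30.8] y [-5.8  0.6  6.4]
18 35 x [30.  30.3 30.6] y [-5.8 -0.6  6.4]
24 29 x [30.  30.4 30.7] y [-5.4 -0.6  6.6]
zmax [-75.98839338  20.38309569]
t 8.3 pos [ 0.519  -0.0738  0.2219] yaw 50.4 w 0.179 F [-0.3 -0.3 -1.8]
shift cm [11.21  0.13 11.18]
rot after shift deg [-0.08  0.04  0.1 ] shift after rot [11.2   0.09 11.19]
```

>>> arm_command --moves '[{"x": 2.8, "y": 0.05, "z": 0, "rx": 0, "ry": 0, "rz": 0, "gripper": 1}, {"x": 2.8, "y": 0.05, "z": 0, "rx": 0, "ry": 0, "rz": 0, "gripper": 1}, {"x": 2.8, "y": 0, "z": 0, "rx": 0, "ry": 0, "rz": 0, "gripper": 1}, {"x": 2.8, "y": 0, "z": 3, "rx": 0, "ry": 0, "rz": 0.1, "gripper": 1}, {"x": 0, "y": 0, "z": 4, "rx": 0, "ry": 0, "rz": 0, "gripper": 1}, {"x": 0, "y": 0, "z": 4, "rx": 0, "ry": 0, "rz": 0, "gripper": 1}, {"x": 0, "y": 0, "z": 0, "rx": 0, "ry": 0, "rz": 0, "gripper": 1}, {"x": 0, "y": 0, "z": 0, "rx": 0, "ry": 0, "rz": 0, "gripper": 1}]'

```text
time: 9.1
tool_pos: [0.5911, 0.0115, 0.1123]
orientation: [0.905, 0.425, -0.001, -0.001]
force: [-0.9, -0.7, -0.6]
gripper_width: 0.179
grasp_force: 20.0
```

>>> arm_command --moves '[{"x": 0, "y": 0, "z": 0, "rx": 0, "ry": 0, "rz": 0, "gripper": 1}, {"x": 0, "y": 0, "z": 0, "rx": 0, "ry": 0, "rz": 0, "gripper": 1}, {"x": 0, "y": 0, "z": 0, "rx": 0, "ry": 0, "rz": 0, "gripper": 1}, {"x": 0, "y": 0, "z": 0, "rx": 0, "ry": 0, "rz": 0, "gripper": 1}, {"x": 0, "y": 0, "z": 0, "rx": 0, "ry": 0, "rz": 0, "gripper": 1}, {"x": 0, "y": 0, "z": 0, "rx": 0, "ry": 0, "rz": 0, "gripper": 1}, {"x": 0, "y": 0, "z": 0, "rx": 0, "ry": 0, "rz": 0, "gripper": 1}, {"x": 0, "y": 0, "z": 0, "rx": 0, "ry": 0, "rz": 0, "gripper": 1}]'

```text
time: 9.9
tool_pos: [0.5918, 0.0108, 0.1126]
orientation: [0.906, 0.424, -0.0, -0.0]
force: [0.2, -0.2, -0.4]
gripper_width: 0.183
grasp_force: 20.0
```

```bash
python3 - <<'E'
from h import *
go(.5912,.0118,.048,50.3)
E
```

```text
t 9.9 pos [0.5918 0.0108 0.1126] yaw 50.17 w 0.183 F [ 0.2 -0.2 -0.4]
shift cm [ 0.04 -0.11  6.46]
rot after shift deg [-0.01  0.01 -0.13] shift after rot [ 0.04 -0.11  6.46]
```

>>> arm_command --moves '[{"x": 0, "y": -0.1, "z": 0, "rx": 0, "ry": 0, "rz": 0, "gripper": 1}, {"x": 0, "y": 0, "z": 1, "rx": 0, "ry": 0, "rz": 0, "gripper": 1}, {"x": 0, "y": 0, "z": 1, "rx": 0, "ry": 0, "rz": 0, "gripper": 1}, {"x": 0, "y": 0, "z": 1, "rx": 0, "ry": 0, "rz": 0, "gripper": 1}, {"x": 0, "y": 0, "z": 0.6, "rx": 0, "ry": 0, "rz": 0, "gripper": 1}, {"x": 0, "y": 0, "z": 0.6, "rx": 0, "ry": 0, "rz": 0, "gripper": 1}, {"x": 0, "y": 0, "z": 0.6, "rx": 0, "ry": 0, "rz": 0, "gripper": 1}, {"x": 0, "y": 0, "z": 0.6, "rx": 0, "ry": 0, "rz": 0, "gripper": 1}]'

```text
time: 10.7
tool_pos: [0.5913, 0.0114, 0.0583]
orientation: [0.906, 0.424, 0.0, 0.0]
force: [-0.2, -0.1, -1.4]
gripper_width: 0.182
grasp_force: 20.0
```

>>> arm_command --moves '[{"x": 0, "y": 0, "z": 0.2, "rx": 0, "ry": 0, "rz": 0, "gripper": 1}, {"x": 0, "y": 0, "z": 0.2, "rx": 0, "ry": 0, "rz": 0, "gripper": 1}, {"x": 0, "y": 0, "z": 0.1, "rx": 0, "ry": 0, "rz": 0, "gripper": 1}, {"x": 0, "y": 0, "z": 0.1, "rx": 0, "ry": 0, "rz": 0, "gripper": 1}, {"x": 0, "y": 0, "z": 0, "rx": 0, "ry": 0, "rz": 0, "gripper": 1}, {"x": 0, "y": 0, "z": 0, "rx": 0, "ry": 0, "rz": 0, "gripper": 1}, {"x": 0, "y": 0, "z": 0, "rx": 0, "ry": 0, "rz": 0, "gripper": 1}, {"x": 0, "y": 0, "z": 0, "rx": 0, "ry": 0, "rz": 0, "gripper": 1}]'

```text
time: 11.5
tool_pos: [0.5913, 0.0114, 0.0528]
orientation: [0.906, 0.424, 0.0, 0.0]
force: [-0.1, -0.5, -0.9]
gripper_width: 0.182
grasp_force: 20.0
```

>>> arm_command --moves '[{"x": 0, "y": 0, "z": 0.1, "rx": 0, "ry": 0, "rz": 0, "gripper": 1}, {"x": 0, "y": 0, "z": 0.1, "rx": 0, "ry": 0, "rz": 0, "gripper": 1}, {"x": 0, "y": 0, "z": 0.1, "rx": 0, "ry": 0, "rz": 0, "gripper": 1}, {"x": 0, "y": 0, "z": 0.1, "rx": 0, "ry": 0, "rz": 0, "gripper": 1}, {"x": 0, "y": 0, "z": 0, "rx": 0, "ry": 0, "rz": 0, "gripper": 1}, {"x": 0, "y": 0, "z": 0, "rx": 0, "ry": 0, "rz": 0, "gripper": 1}, {"x": 0, "y": 0, "z": 0, "rx": 0, "ry": 0, "rz": 0, "gripper": 1}, {"x": 0, "y": 0, "z": 0, "rx": 0, "ry": 0, "rz": 0, "gripper": 1}]'

```text
time: 12.3
tool_pos: [0.5912, 0.0114, 0.0488]
orientation: [0.906, 0.424, 0.0, 0.0]
force: [-1.1, 0.2, -1.1]
gripper_width: 0.178
grasp_force: 20.0
```

>>> arm_command --moves '[{"x": 0, "y": 0, "z": 0.1, "rx": 0, "ry": 0, "rz": 0, "gripper": 1}, {"x": 0, "y": 0, "z": 0.05, "rx": 0, "ry": 0, "rz": 0, "gripper": 1}, {"x": 0, "y": 0, "z": 0, "rx": 0, "ry": 0, "rz": 0, "gripper": 1}, {"x": 0, "y": 0, "z": 0, "rx": 0, "ry": 0, "rz": 0, "gripper": 1}, {"x": 0, "y": 0, "z": 0, "rx": 0, "ry": 0, "rz": 0, "gripper": 1}, {"x": 0, "y": 0, "z": 0, "rx": 0, "ry": 0, "rz": 0, "gripper": 1}, {"x": 0, "y": 0, "z": 0, "rx": 0, "ry": 0, "rz": 0, "gripper": 1}, {"x": 0, "y": 0, "z": 0, "rx": 0, "ry": 0, "rz": 0, "gripper": 1}]'

```text
time: 13.1
tool_pos: [0.5914, 0.0114, 0.0476]
orientation: [0.906, 0.424, 0.0, 0.0]
force: [-1.6, 0.1, 4.8]
gripper_width: 0.176
grasp_force: 19.9
```

The contact force of 4.8 N came at the expected floor height, so I'm releasing and then lifting.

>>> arm_command --moves '[{"x": 0, "y": 0, "z": 0, "rx": 0, "ry": 0, "rz": 0, "gripper": -0.3}, {"x": 0, "y": 0, "z": 0, "rx": 0, "ry": 0, "rz": 0, "gripper": -0.3}, {"x": 0, "y": 0, "z": 0, "rx": 0, "ry": 0, "rz": 0, "gripper": -0.3}, {"x": 0, "y": 0, "z": 0, "rx": 0, "ry": 0, "rz": 0, "gripper": -0.3}, {"x": 0, "y": 0, "z": 0, "rx": 0, "ry": 0, "rz": 0, "gripper": -0.3}, {"x": 0, "y": 0, "z": -0.5, "rx": 0, "ry": 0, "rz": 0, "gripper": -0.3}, {"x": 0, "y": 0, "z": -1, "rx": 0, "ry": 0, "rz": 0, "gripper": -0.3}, {"x": 0, "y": 0, "z": -2, "rx": 0, "ry": 0, "rz": 0, "gripper": -0.3}]'

```text
time: 13.9
tool_pos: [0.5899, 0.0115, 0.0816]
orientation: [0.906, 0.424, -0.001, -0.001]
force: [0.7, 0.6, 0.3]
gripper_width: 0.652
grasp_force: 0.0
```

>>> arm_command --moves '[{"x": 0, "y": 0, "z": -3, "rx": 0, "ry": 0, "rz": 0, "gripper": -0.3}, {"x": 0, "y": 0, "z": -3, "rx": 0, "ry": 0, "rz": 0, "gripper": -0.3}, {"x": 0, "y": 0, "z": -3, "rx": 0, "ry": 0, "rz": 0, "gripper": -0.3}, {"x": -3, "y": 0, "z": -3, "rx": 0, "ry": 0, "rz": 0, "gripper": 1}, {"x": -4, "y": 0, "z": 0, "rx": 0, "ry": 0, "rz": 0, "gripper": 1}, {"x": -4, "y": 0, "z": 0, "rx": 0, "ry": 0, "rz": 0, "gripper": 1}, {"x": 0, "y": 0, "z": 0, "rx": 0, "ry": 0, "rz": 0, "gripper": 1}, {"x": 0, "y": 0, "z": 0, "rx": 0, "ry": 0, "rz": 0, "gripper": 1}]'

```text
time: 14.7
tool_pos: [0.5207, -0.0736, 0.2033]
orientation: [0.906, 0.423, 0.001, 0.0]
force: [0.6, 0.2, 0.3]
gripper_width: 0.216
grasp_force: 0.0
```

```bash
sed -i 's/w4\./w5./g' bd.py; python3 bd.py; python3 - <<'E'
from h import *
P=np.load('w5.npz')['P']
m=np.isfinite(P[...,2])&(P[...,2]>.07)&(P[...,2]<.085)&(np.hypot(P[...,0]-.591,P[...,1]-.012)<.05)
print(m.sum(),np.percentile(P[m][:,2],[5,50,95]),cv2.minAreaRect((P[m][:,:2]*1000).astype(np.float32)))
go(.550,.046,.07,50.2)
E
```

```text
t 14.7 pos [ 0.5207 -0.0736  0.2033] yaw 50.06 w 0.216 F [0.6 0.2 0.3]
shift cm [11.08 -0.11  8.35]
rot after shift deg [ 0.09 -0.07 -0.14] shift after rot [11.09 -0.07  8.33]
blue 7568 [550.5  45.9] [84.2 84.4] 50.51
blue edge 13 at -41.89 deg 0.1
cut edge 13 at -64.53 deg 0.42
batten 1 u [50.2 70.1] deg [np.float64(0.06), np.float64(0.18)]
batten -1 u [-70.5 -51.5] deg [np.float64(0.21), np.float64(0.14)]
1344 [0.07558111 0.07695074 0.07817705] ((592.0645141601562, 11.195161819458008), (59.509124755859375, 16.311660766601562), 50.78099060058594)
t 14.75 pos [ 0.5212 -0.073   0.2031] yaw 50.12 w 0.176 F [-0.5 -0.1  0.2]
shift cm [10.96 -5.44 13.32]
rot after shift deg [ 0.07 -0.07 -0.08] shift after rot [10.99 -5.4  13.31]
```

View pics/w5.png

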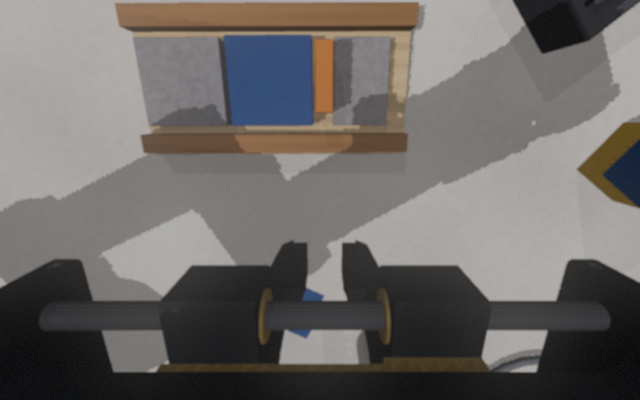

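The spacer stands in the joint at (323,76) with its top at 77 mm, so it is fully down. Next I press the tile.

>>> arm_command --moves '[{"x": 3.6, "y": -1.8, "z": 0, "rx": 0, "ry": 0, "rz": 0, "gripper": 1}, {"x": 3.7, "y": -1.8, "z": 0, "rx": 0, "ry": 0, "rz": 0, "gripper": 1}, {"x": 3.7, "y": -1.8, "z": 0, "rx": 0, "ry": 0, "rz": 0, "gripper": 1}, {"x": 0, "y": 0, "z": 4, "rx": 0, "ry": 0, "rz": 0, "gripper": 1}, {"x": 0, "y": 0, "z": 4, "rx": 0, "ry": 0, "rz": 0, "gripper": 1}, {"x": 0, "y": 0, "z": 3.5, "rx": 0, "ry": 0, "rz": 0, "gripper": 1}, {"x": 0, "y": 0, "z": 1.5, "rx": 0, "ry": 0, "rz": 0, "gripper": 1}, {"x": 0, "y": 0, "z": 0, "rx": 0, "ry": 0, "rz": 0, "gripper": 1}]'

```text
time: 15.55
tool_pos: [0.5479, 0.0468, 0.0696]
orientation: [0.905, 0.424, -0.003, -0.001]
force: [-0.3, 0.4, 0.7]
gripper_width: 0.006
grasp_force: 0.0
```

>>> arm_command --moves '[{"x": 0, "y": 0, "z": 0.5, "rx": 0, "ry": 0, "rz": 0, "gripper": 1}, {"x": 0, "y": 0, "z": 0.5, "rx": 0, "ry": 0, "rz": 0, "gripper": 1}, {"x": 0, "y": 0, "z": 0.5, "rx": 0, "ry": 0, "rz": 0, "gripper": 1}, {"x": 0, "y": 0, "z": 0.5, "rx": 0, "ry": 0, "rz": 0, "gripper": 1}, {"x": 0, "y": 0, "z": 0, "rx": 0, "ry": 0, "rz": 0, "gripper": 1}, {"x": 0, "y": 0, "z": 0, "rx": 0, "ry": 0, "rz": 0, "gripper": 1}, {"x": 0, "y": 0, "z": 0, "rx": 0, "ry": 0, "rz": 0, "gripper": 1}, {"x": 0, "y": 0, "z": 0, "rx": 0, "ry": 0, "rz": 0, "gripper": 1}]'

```text
time: 16.35
tool_pos: [0.5499, 0.046, 0.0525]
orientation: [0.906, 0.424, 0.0, 0.0]
force: [0.6, 0.1, 0.9]
gripper_width: 0.008
grasp_force: 0.0
```

Next I go to about 37 mm, then ease onto the stop.

>>> arm_command --moves '[{"x": 0, "y": 0, "z": 0.3, "rx": 0, "ry": 0, "rz": 0, "gripper": 1}, {"x": 0, "y": 0, "z": 0.3, "rx": 0, "ry": 0, "rz": 0, "gripper": 1}, {"x": 0, "y": 0, "z": 0.3, "rx": 0, "ry": 0, "rz": 0, "gripper": 1}, {"x": 0, "y": 0, "z": 0.3, "rx": 0, "ry": 0, "rz": 0, "gripper": 1}, {"x": 0, "y": 0, "z": 0.3, "rx": 0, "ry": 0, "rz": 0, "gripper": 1}, {"x": 0, "y": 0, "z": 0, "rx": 0, "ry": 0, "rz": 0, "gripper": 1}, {"x": 0, "y": 0, "z": 0, "rx": 0, "ry": 0, "rz": 0, "gripper": 1}, {"x": 0, "y": 0, "z": 0, "rx": 0, "ry": 0, "rz": 0, "gripper": 1}]'

```text
time: 17.15
tool_pos: [0.5496, 0.046, 0.0375]
orientation: [0.906, 0.424, -0.0, -0.0]
force: [-2.7, -0.5, 6.0]
gripper_width: 0.007
grasp_force: 2.6
```

>>> arm_command --moves '[{"x": 0, "y": 0, "z": 0.1, "rx": 0, "ry": 0, "rz": 0, "gripper": 1}, {"x": 0, "y": 0, "z": 0.1, "rx": 0, "ry": 0, "rz": 0, "gripper": 1}, {"x": 0, "y": 0, "z": 0.1, "rx": 0, "ry": 0, "rz": 0, "gripper": 1}, {"x": 0, "y": 0, "z": 0, "rx": 0, "ry": 0, "rz": 0, "gripper": 1}, {"x": 0, "y": 0, "z": 0, "rx": 0, "ry": 0, "rz": 0, "gripper": 1}, {"x": 0, "y": 0, "z": 0, "rx": 0, "ry": 0, "rz": 0, "gripper": 1}, {"x": 0, "y": 0, "z": 0, "rx": 0, "ry": 0, "rz": 0, "gripper": 1}, {"x": 0, "y": 0, "z": 0, "rx": 0, "ry": 0, "rz": 0, "gripper": 1}]'

```text
time: 17.95
tool_pos: [0.5497, 0.046, 0.0354]
orientation: [0.906, 0.424, -0.0, -0.0]
force: [-4.0, -1.2, 11.5]
gripper_width: 0.004
grasp_force: 5.5
```

>>> arm_command --moves '[{"x": 0, "y": 0, "z": 0.05, "rx": 0, "ry": 0, "rz": 0, "gripper": 1}, {"x": 0, "y": 0, "z": 0.02, "rx": 0, "ry": 0, "rz": 0, "gripper": 1}, {"x": 0, "y": 0, "z": 0, "rx": 0, "ry": 0, "rz": 0, "gripper": 1}, {"x": 0, "y": 0, "z": 0, "rx": 0, "ry": 0, "rz": 0, "gripper": 1}, {"x": 0, "y": 0, "z": 0, "rx": 0, "ry": 0, "rz": 0, "gripper": 1}, {"x": 0, "y": 0, "z": 0, "rx": 0, "ry": 0, "rz": 0, "gripper": 1}, {"x": 0, "y": 0, "z": 0, "rx": 0, "ry": 0, "rz": 0, "gripper": 1}, {"x": 0, "y": 0, "z": 0, "rx": 0, "ry": 0, "rz": 0, "gripper": 1}]'

```text
time: 18.75
tool_pos: [0.5497, 0.046, 0.0353]
orientation: [0.906, 0.424, -0.0, -0.0]
force: [-6.9, -0.5, 14.6]
gripper_width: 0.005
grasp_force: 7.8
```

```bash
python3 - <<'E'
from h import *
s=robot.state(); print(s['force'],s['tool_pos'])
im,d,P=grab('wrist'); save(im,'w6.png')
sc,_,Q=grab('scene')
for nm,A in(('wrist',P),('scene',Q)):
    c=np.array([.5505,.046]);a=np.radians(50.3); ex=np.array([np.cos(a),np.sin(a)]); ey=np.array([-np.sin(a),np.cos(a)])
    u=(A[...,:2]-c)@ex*1000; v=(A[...,:2]-c)@ey*1000
    for n,m in(('blue',(abs(u)<38)&(abs(v)<38)),('full',(abs(u)<38)&(abs(v-92)<38)),('cut',(abs(u)<38)&(abs(v+92)<24))):
        m=m&(A[...,2]<.06); print(nm,n,m.sum(),np.median(A[m][:,2])*1000 if m.any() else 0)
    m=(A[...,2]>.07)&(A[...,2]<.085)&(abs(u)<33)&(abs(v+53)<12)
    if m.any(): print(nm,'spacer top',m.sum(),np.median(A[m][:,2])*1000,np.median(v[m]))
E
```

```text
[-6.87084345 -0.54859257 14.60390082] [0.54969184 0.04603776 0.03530929]
wrist blue 9787 35.029810927665686
wrist full 13575 35.014184606497025
wrist cut 6857 35.01719179968496
wrist spacer top 2950 76.88756240193909 -54.826177741101965
scene blue 293 36.49884096733436
scene full 384 36.27945292694545
scene cut 238 36.50278357069414
scene spacer top 57 78.49352755278804 -54.744311186270856
```

View pics/w6.png

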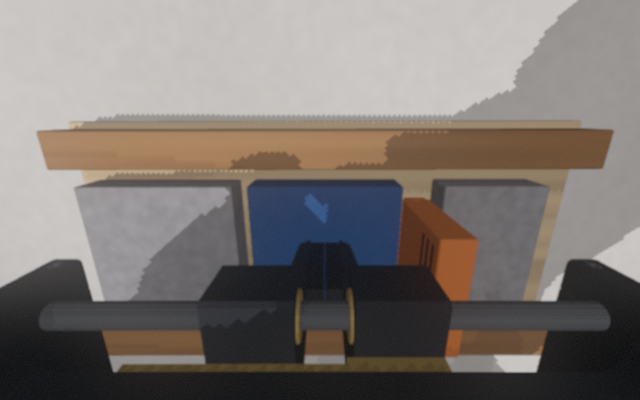

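The blue tile at (325,220) is level with both greys at 35.0 mm. The spacer stands at (437,270) with its top at 76.9 mm, so I'm handing the job in.

```bash
python3 -c "
from plant import robot
print(robot.job_done())"
```

```text
the job is handed in; nothing more can be done
None
```

The spacer is fully down in the wide joint and let go, and I handed the job in at about 19 s with the blue tile held flush at about 15 N; the judge's verdict wasn't shown.

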